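Pull a blender jar's coupling, find the thread hand of its cap nut, lift it off

ROBOT

A 6-joint arm with a two-finger parallel gripper is mounted at the origin on the work surface. World frame = base frame: x ahead of the robot, y to its left, z up, the work surface at z = 0. Lengths are in mm, angles in rad, forces in N, time in s.
With the tool pointing down it reaches from about 250 to 725 mm from the base axis. Payload 4 kg.
Tool frame: the origin (TCP) lies at the very end of the fingers, on their centre line; the grasp point (between the pads) lies 19 mm behind it (env.grip_point_offset is the distance from the TCP to the grasp point, in mm); y points along the fingers, x is the direction in which the jaws open and shut, and the axes are right-handed (so a half turn about y gives the same grasp; the last joint's range is limited). The gripper opens to 85 mm and grips with 20 to 120 N. Pads are 22 mm wide; open, the fingers measure 114 mm over their backs; the gripper's body (76 mm by 85 mm) begins 54 mm behind the grasp point. The pads swing forward as they close: fully open they stand 13 mm farther back than shut.
Start: joints at [1.274, 0.241, 0.005, 1.335, 0, 1.571], TCP at [146.229, 478.139, 231.306] pointing down, gripper open.
Joint ranges: [-2.72, 2.72], [-1.05, 1.87], [-1.09, 1.28], [-1.99, 2.15], [-1.42, 1.44], [-3.14, 3.14]. Speed limits (rad/s): [2.79, 2.79, 3.14, 3.14, 3.14, 3.14].

INTERFACE

Orientations are given as a unit quaternion [w, x, y, z].
In Python, from workcell import get_state, get_image, camera_params, env gives the robot as it stands.
- The arm moves only by the shell command python3 -m inch 'ROWS' [FORCE]. ROWS is JSON, a list of rows, each an object of numbers: "jaw": the finger opening in mm, from 0 to 85.4; "x", "y", "z": the shift along the tool's x, y, z in mm; "wx", "wy", "wz": the turn, a rotation vector about the tool's x, y, z in degrees. A call has 1 to 5 rows; each row shifts and turns the commanded pose from where the row before left it, along the tool's axes as they then stand; what a row does not reach is not made up. A row lasts 1/10 s, in which the tool goes at most 50 mm and 8.59 degrees, less where a joint would pass 70% of its speed; a pose out of reach is approached as far as the arm can. A call is refused whole if a number of a shift passes 50 or a number of a turn 8.59, either way. A call with a gripper value outside its range is refused whole. The fingers move at their own pace and stop on an object; FORCE is the grip in N (left out, the last holds). Time passes only in rows, so rows that do not move let the fingers close. It gives the time, the measured TCP pose, the force and the opening at its end, in the units of the state.
- get_state(): the state, without advancing time (a new reading comes with each control period).
- get_image(name): name is "scene" or "top" or "wrist"; returns the picture (480x640x3 uint8, red, green, blue); there is no depth.
- camera_params(name): a dict with "vfov" (degrees; the focal length in pixels is half the picture's height over the tangent of half this angle, whatever the lens; pixels are square), "cx", "cy" (the principal point, pixels), "rvec" (rotation vector, rad) and "tvec" (3), from world to camera coordinates, as OpenCV has them; the wrist camera has in their place "tool_from_camera" (4x4, takes a point from camera to tool coordinates, whose origin is the TCP and whose axes are the tool frame's). Camera axes: x right, y down, z forward; pixel columns grow to the right and rows downward; lengths in mm; the calibration is good to about 2 mm. A picture is of the moment at which its call begins: read the wrist's pose just before it. camera_params takes no time and is no camera call.
- env.hand_in(): hands the job in, once; it reports no verdict.
The state is a dict: "clock": time; "joints": joint angles; "dq": joint speeds; "tau": joint torques, N m; "eef_pos": TCP position; "eef_rot": TCP orientation; "wrist_force": force on the tool from outside, world axes, zero at the start; "wrist_torque": the same for the moment, N m; "finger_gap": finger opening in mm.
Only numpy, scipy, OpenCV 4.12 (cv2) and the standard library are available. Lean on these libraries where they do the work, as an engineer would, in place of code of your own. Each camera call takes 0.05 s, during which the arm holds its last target. There are 200 camera calls.

TASK

The upside-down blender jar needs a new seal: pull the black drive coupling straight up off its shaft and put it in the metal tray, then unscrew the silver cap nut beneath it and lift it off. We do not know whether this jar has a right- or left-hand thread, so try the nut both ways and go on the way that it gives. Finish while holding the nut level, at least 8 cm straight above where it was screwed on, and do not disturb the other things on the counter.

Things in the scene. Friction and masses are not known exactly. Their poses are not given: they have to be found in the camera images.
- jar: Clear blender jar upside down, fixed in a square black rubber holder (190 mm, 28 mm high). Origin: on the counter, under the jar's axis; z up. Grey handle along its +x, to 131 mm out, 134 mm high. Mouth 160 mm across at the bottom; black end collar on top 112 mm across, its face 172 mm above the counter; on it a white bearing seat, 50 mm across, 11 mm high, then hub and nut, all concentric.
- nut_seat (a point): Fixed point on the jar's axis at the underside of the screwed-on nut, 183 mm above the counter and 11 mm above the black collar face. Hub and drive shaft rise from here to 49 mm above it: hub 42 mm across its thread ribs, 20 mm high; shaft 12 to 17 mm across.
- hub_top (a point): Fixed point on the jar's axis at the top of the threaded hub, 20 mm above nut_seat, hidden in the nut. Three-start thread: seen from above, counter-clockwise loosens a right-hand one, clockwise a left-hand one. Turning freely takes under 0.3 N m, a stop gives 0.6 or more until the fingers slip round the nut. Loosened, the nut meets another stop at about 1.2 rad, still free to lift.
- nut_mid (a point): Centre (half-way up) of the silver cap nut: ribbed, nearly a 12-sided prism, 54 mm across flats, 26 mm high, 0.1 kg, 22 mm hole in its top; axis z, x through the middle of a flat. Screwed on, it is 13 mm above nut_seat, finger-tight, its hand not visible. The wrong way it meets a hard stop within 0.2 rad; the right way it turns easily and level, and is free to lift straight off from 0.95 rad on.
- coupling_mid (a point): Centre (half-way up) of the black rubber drive coupling: nearly an 8-sided prism, 36 mm across flats, 30 mm high, red dot on top; axis z, x through the middle of a flat; 0.05 kg. Pushed onto the drive shaft, its underside 3 mm above the nut's top. A straight upward pull of 10 to 20 N draws it off; it is off after 20 mm. Fingers over 18 mm below its centre touch the wider nut.
- tray: Shallow open metal tray, 200 mm (its x) by 160 mm (its y), 30 mm high, 3 mm walls and floor, 0.6 kg, loose on the counter. Origin: centre of its underside.
- motor_base: Red and black blender motor base, 200 by 220 mm and 208 mm high, fixed. Origin: centre of its underside.
- tamper: Black tamper stick lying on the counter, 250 mm long along its x, 52 mm high at its collar. Origin: on the counter below its middle. To be left alone.
- seal_mid (a point): Centre of the new red seal, a flat ring lying on the counter, 50 mm across, 34 mm hole, 5 mm thick. To be left alone.
Mind the look-alikes: they are no part of the job. Leave any blue or brown look-alike of the part that bears coupling_mid alone.

How it is judged:
By the outcome, as a careful person would: the job done as asked, in the order asked, and still so for the second after the job is handed in, while the arm keeps its last pose, push and grip.
It also fails if it takes over 54 s, if anything falls off the work surface, if the arm or the gripper's body presses on something with over 40 N, if the wrist force passes 120 N, or if a joint passes its speed limit or range.

## Working session

There is one attempt and no reset: what is moved stays moved. The work goes in short steps, Python scripts to look and compute and a shell command to move; the robot and the scene stay as the last step left them, time stands still between calls to the robot, and variables do not carry over. Pictures are saved under pics/ and viewed, about 8 in all and at most 12, crops included, and the job is handed in when it is done.

```bash
mkdir -p pics; ls; python3 - <<'E'
from workcell import get_state,get_image,camera_params,env
import cv2,numpy as np
for n in("scene","top"):
    cv2.imwrite(f"pics/{n}0.png",get_image(n)[:,:,::-1]); print(n,camera_params(n))
print(camera_params("wrist"),get_state())
E
```

```text
pics
scene {'vfov': 51.73870896736224, 'cx': 315.50298144247483, 'cy': 247.56359153233657, 'rvec': array([ 1.03916841,  2.27673159, -1.13358414]), 'tvec': array([ 363.61668937, -136.76780832, 1401.437918  ])}
top {'vfov': 55.89033567587813, 'cx': 317.40120035081304, 'cy': 249.34977913943112, 'rvec': array([ 2.18980255, -2.1790998 ,  0.05708662]), 'tvec': array([ 13.69107423, 572.45657232, 975.88351373])}
{'vfov': 66.34493450070278, 'cx': 323.40815752864154, 'cy': 236.9402742593227, 'tool_from_camera': array([[ 9.99999053e-01,  4.05673202e-04,  1.31513831e-03,
        -9.32417171e-01],
       [-1.13486652e-03, -2.97545531e-01,  9.54706955e-01,
        -1.43720611e+02],
       [ 7.78612553e-04, -9.54707543e-01, -2.97544789e-01,
         7.47531437e+01],
       [ 0.00000000e+00,  0.00000000e+00,  0.00000000e+00,
         1.00000000e+00]])} {'clock': 0.1, 'joints': array([1.27398851e+00, 2.41369317e-01, 3.87335509e-03, 1.33519655e+00,
       2.05649639e-05, 1.57077971e+00]), 'dq': array([-0.00121921, -0.00360655,  0.00222885,  0.00186629,  0.00105446,
        0.0004198 ]), 'tau': array([ 4.54291539e-04, -3.73137259e+01,  2.53010327e+01,  1.08609165e-02,
        5.84024929e-05, -1.22048323e-06]), 'eef_pos': array([146.06549215, 477.60607389, 230.49165075]), 'eef_rot': array([-0.56803741,  0.5688232 ,  0.42003555, -0.42112207]), 'wrist_force': array([-0.63118088,  0.35438895, -0.36593766]), 'wrist_torque': array([ 0.01416443, -0.00589571,  0.00445577]), 'finger_gap': 85.63515882331735}
```

View pics/scene0.png

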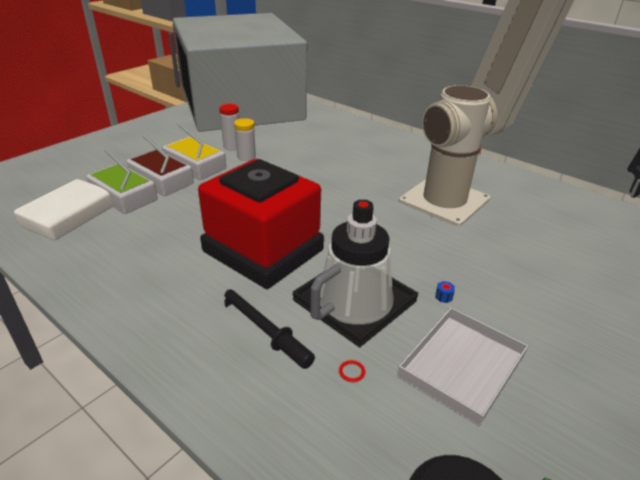

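View pics/top0.png

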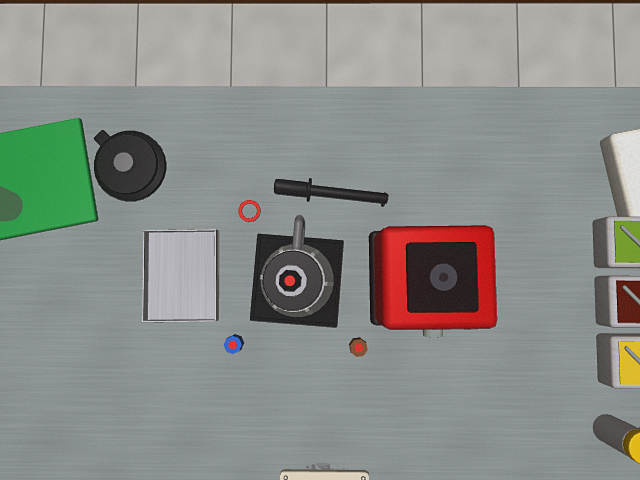

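Candidates for coupling_mid: the black one with a red dot on the jar, top (290,281) / scene (364,205). Look-alikes are blue, top (234,344), and brown, top (358,347). I choose the black one on the jar, and will check it in a close crop. The tray is at top (180,276) and the seal at top (250,211).

```bash
cat > h.py <<'E'
from workcell import get_state,get_image,camera_params,env
import cv2,numpy as np
from scipy.spatial.transform import Rotation as R
def rot(s): return R.from_quat(np.roll(s["eef_rot"],-1))
def cam(n,s=None):
    c=camera_params(n); f=240/np.tan(np.radians(c["vfov"]/2))
    if n=="wrist":
        T=c["tool_from_camera"]; r=rot(s).as_matrix()
        Rc=r@T[:3,:3]; o=s["eef_pos"]+r@T[:3,3]
    else:
        Rc=cv2.Rodrigues(c["rvec"])[0].T; o=-Rc@c["tvec"]
    return f,c["cx"],c["cy"],Rc,o
def ray(n,uv,s=None):
    f,cx,cy,Rc,o=cam(n,s); d=Rc@np.array([(uv[0]-cx)/f,(uv[1]-cy)/f,1]); return o,d/np.linalg.norm(d)
def plane(n,uv,z,s=None):
    o,d=ray(n,uv,s); return o+d*(z-o[2])/d[2]
def proj(n,p,s=None):
    f,cx,cy,Rc,o=cam(n,s); q=Rc.T@(np.array(p)-o); return q[:2]/q[2]*f+[cx,cy]
def meet(a,b):
    (o,d),(p,e)=a,b; t=np.linalg.lstsq(np.c_[d,-e],p-o,rcond=None)[0]
    x,y=o+d*t[0],p+e*t[1]; return (x+y)/2,np.linalg.norm(x-y)
def red(img,box):
    x0,y0,x1,y1=box; h=cv2.cvtColor(img,cv2.COLOR_RGB2HSV)[y0:y1,x0:x1]
    m=(((h[...,0]<8)|(h[...,0]>172))&(h[...,1]>150)&(h[...,2]>100)).astype(np.uint8)
    n,_,st,c=cv2.connectedComponentsWithStats(m)
    i=1+np.argmax(st[1:,4]); return c[i]+[x0,y0],st[i]
E
python3 - <<'E'
from h import *
t=cv2.imread("pics/top0.png")[:,:,::-1].copy(); s=cv2.imread("pics/scene0.png")[:,:,::-1].copy()
a,_=red(t,(275,265,305,297)); b,_=red(s,(350,195,378,215)); print(a,b)
print("dot",plane("top",a,242),meet(ray("top",a),ray("scene",b)))
g=cv2.cvtColor(t,cv2.COLOR_RGB2GRAY)
# tray: interior light region
roi=g[215:335,130:232]; m=(roi>cv2.mean(roi[:8])[0]+15).astype(np.uint8)
m=cv2.morphologyEx(m,cv2.MORPH_CLOSE,np.ones((5,5)))
c=max(cv2.findContours(m,0,2)[0],key=cv2.contourArea); r=cv2.minAreaRect(c); print(r)
for q in cv2.boxPoints(r)+[130,215]: print(plane("top",q,30))
# holder: black square top z=28
m=(t.max(2)<60).astype(np.uint8); m[:, :240]=0; m[:,352:]=0; m[:225]=0; m[335:]=0
m=cv2.morphologyEx(m,cv2.MORPH_CLOSE,np.ones((25,25))); m=cv2.morphologyEx(m,cv2.MORPH_OPEN,np.ones((25,25)))
c=max(cv2.findContours(m,0,2)[0],key=cv2.contourArea); r=cv2.minAreaRect(c); print(r)
P=np.array([plane("top",q,28) for q in cv2.boxPoints(r)]);print(P,P.mean(0))
st=get_state(); print(rot(st).as_matrix().round(3)); print(proj("top",st["eef_pos"]),proj("scene",st["eef_pos"]))
E
```

```text
[289.30208333 280.1875    ] [362.96226415 203.83018868]
dot [505.73748041  61.45754179 242.        ] (array([505.55937358,  61.79580464, 240.63490672]), np.float64(0.5867705213751698))
((48.5, 60.0), (92.0, 73.0), 90.0)
[614.43706309 399.93489329  30.        ]
[615.09383001 240.01961061  30.        ]
[415.98308678 236.1456742   30.        ]
[415.00414422 394.02285793  30.        ]
((296.4499816894531, 279.1499938964844), (86.97383117675781, 89.04464721679688), 4.39870548248291)
[[417.95509169 161.67611093  28.        ]
 [610.36473838 149.55518594  28.        ]
 [596.56574947 -39.69918074  28.        ]
 [404.87602967 -25.33413603  28.        ]] [507.4404023   61.54949502  28.        ]
[[ 0.292 -0.001 -0.956]
 [ 0.956 -0.002  0.292]
 [-0.002 -1.     0.   ]]
[ 40.32788418 493.41393921] [654.69012905 211.82030902]
```

```bash
python3 -m inch '[{"x":-47.8,"z":2.3,"wy":5.5,"y":-20},{"x":-47.8,"z":2.3,"wy":5.5,"y":-20},{"x":-47.8,"z":2.3,"wy":5.5,"y":-20},{"x":-47.8,"z":2.3,"wy":5.5,"y":-20},{"x":-47.8,"z":2.3,"wy":5.5}]'; python3 -m inch '[{"x":-47.8,"z":2.3,"wy":5.5},{"x":-47.8,"z":2.3,"wy":5.5},{"x":-47.8,"z":2.3,"wy":5.5},{"x":-47.8,"z":2.3,"wy":5.5},{"x":-47.8,"z":2.3,"wy":5.5}]';python3 -m inch '[{"x":-47.8,"z":2.3,"wy":5.5},{"x":-47.8,"z":2.3,"wy":5.5},{"x":0},{"x":0}]'
python3 - <<'E'
from h import *
s=get_state(); im=get_image("wrist"); cv2.imwrite("pics/w1.png",im[:,:,::-1])
print(s["joints"],s["eef_pos"],rot(s).as_matrix().round(3))
u=proj("wrist",[505.6,61.5,242],s);print(u)
E
```

```text
[1.27398851e+00 2.41369317e-01 3.87335509e-03 1.33519655e+00
 2.05649639e-05 1.57077971e+00] [146.06549215 477.60607389 230.49165075] [[ 0.292 -0.001 -0.956]
 [ 0.956 -0.002  0.292]
 [-0.002 -1.     0.   ]]
[-50.5309732  845.83991656]validation failed for argument at $[0]...
validation failed for argument at $[0]...
validation failed for argument at $[0]...
```

View pics/w1.png

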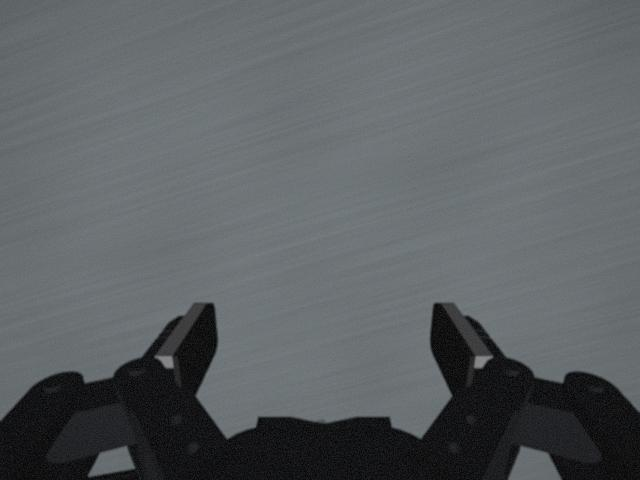

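The picture shows only the bare counter and the open fingers at (200,340) and (450,340). The calls were refused, so the arm didn't move. Next I try rows with every key.

```bash
python3 -m inch '[{"jaw":85,"x":-47.8,"y":-20,"z":2.3,"wx":0,"wy":5.5,"wz":0}]'; python3 -m inch --help | head -30
```

```text
clock: 0.25
eef_pos: [131.1, 436.0, 245.0]
eef_rot: [-0.586, 0.591, 0.39, -0.394]
wrist_force: [-1.6, -1.2, 0.4]
finger_gap: 85.0invalid input: not JSON, or not a number
```

```bash
python3 -m inch '[{"jaw":85,"x":-47.8,"y":-20,"z":2.3,"wx":0,"wy":5.5,"wz":0},{"jaw":85,"x":-47.8,"y":-20,"z":2.3,"wx":0,"wy":5.5,"wz":0},{"jaw":85,"x":-47.8,"y":-20,"z":2.3,"wx":0,"wy":5.5,"wz":0},{"jaw":85,"x":-47.8,"y":0,"z":2.3,"wx":0,"wy":5.5,"wz":0},{"jaw":85,"x":-47.8,"y":0,"z":2.3,"wx":0,"wy":5.5,"wz":0}]'; python3 -m inch '[{"jaw":85,"x":-47.8,"y":0,"z":2.3,"wx":0,"wy":5.5,"wz":0},{"jaw":85,"x":-47.8,"y":0,"z":2.3,"wx":0,"wy":5.5,"wz":0},{"jaw":85,"x":-47.8,"y":0,"z":2.3,"wx":0,"wy":5.5,"wz":0},{"jaw":85,"x":-47.8,"y":0,"z":2.3,"wx":0,"wy":5.5,"wz":0},{"jaw":85,"x":-47.8,"y":0,"z":2.3,"wx":0,"wy":5.5,"wz":0}]';python3 -m inch '[{"jaw":85,"x":-47.8,"y":0,"z":2.3,"wx":0,"wy":5.5,"wz":0},{"jaw":85,"x":0,"y":0,"z":0,"wx":0,"wy":0,"wz":0},{"jaw":85,"x":0,"y":0,"z":0,"wx":0,"wy":0,"wz":0}]'
python3 - <<'E'
from h import *
s=get_state(); im=get_image("wrist"); cv2.imwrite("pics/w1.png",im[:,:,::-1])
print(s["joints"],s["eef_pos"],rot(s).as_matrix().round(3))
u=proj("wrist",[505.6,61.5,242],s);print(u)
E
```

```text
clock: 0.75
eef_pos: [-6.9, 247.1, 308.8]
eef_rot: [0.666, -0.664, -0.24, 0.24]
wrist_force: [-2.3, 0.4, 0.8]
finger_gap: 84.7
clock: 1.25
eef_pos: [-96.0, 188.5, 311.3]
eef_rot: [-0.688, 0.704, 0.09, -0.151]
wrist_force: [0.0, 0.5, -0.3]
finger_gap: 84.9
clock: 1.55
eef_pos: [-91.8, 189.6, 315.5]
eef_rot: [-0.688, 0.711, 0.051, -0.138]
wrist_force: [0.6, -0.4, 0.9]
finger_gap: 85.1
[ 1.83916868 -0.36855689 -0.34529711  1.60951015  0.12617554  3.1406057 ] [-91.7581517  189.62268461 315.53569408] [[ 0.957 -0.117 -0.266]
 [ 0.262 -0.048  0.964]
 [-0.126 -0.992 -0.015]]
[1119.292833    666.28109994]
```

View pics/w1.png

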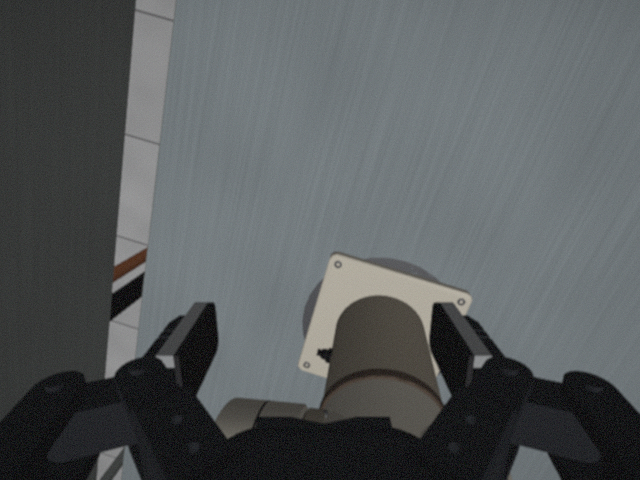

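The picture shows the robot's own base plate at (385,310), with the jar out of frame. I had the tool axes mixed up: at the start x is radial and z tangential. I'll work out proper rows to swing back round the base.

```bash
cat >> h.py <<'E'
def down(psi): # tool x at yaw psi, tool y down
    x=np.array([np.cos(psi),np.sin(psi),0]); y=np.array([0,0,-1.]); return R.from_matrix(np.c_[x,y,np.cross(x,y)])
def rows(wps,p=None,r=None):
    "wps: (pos, yaw, n rows); prints tool-frame row values"
    s=get_state(); p=s["eef_pos"] if p is None else np.array(p,float); r=rot(s) if r is None else r
    for P,psi,n in wps:
        P=np.array(P,float); R1=down(psi); w=(r.inv()*R1).as_rotvec()/n; dp=(P-p)/n
        for i in range(n):
            sh=r.inv().apply(dp); print("xyz",sh.round(1),"w",np.degrees(w).round(1)); p=p+dp; r=r*R.from_rotvec(w)
        p,r=P,R1
E
python3 - <<'E'
from h import *
def pol(R_,a): return (R_*np.cos(np.radians(a)),R_*np.sin(np.radians(a)),331)
y=np.radians
rows([(pol(330,112),y(20),3),(pol(450,60),y(55),9),(pol(500,7),y(90),10)])
E
```

```text
xyz [-0.6 -5.8 40.1] w [ 0.2 -1.5 -2.4]
xyz [ 0.7 -5.6 40.1] w [ 0.2 -1.5 -2.4]
xyz [ 2.  -5.4 40.1] w [ 0.2 -1.5 -2.4]
xyz [39.6  0.  -4.5] w [ 0.  -3.9  0. ]
xyz [39.2  0.  -7.2] w [ 0.  -3.9  0. ]
xyz [38.6  0.  -9.8] w [ 0.  -3.9  0. ]
xyz [ 37.9   0.  -12.4] w [ 0.  -3.9  0. ]
xyz [ 36.9   0.  -15. ] w [ 0.  -3.9  0. ]
xyz [ 35.8   0.  -17.4] w [ 0.  -3.9  0. ]
xyz [ 34.6   0.  -19.8] w [ 0.  -3.9  0. ]
xyz [ 33.1   0.  -22.1] w [ 0.  -3.9  0. ]
xyz [ 31.6  -0.  -24.3] w [ 0.  -3.9  0. ]
xyz [-11.4   0.  -41.1] w [ 0.  -3.5  0. ]
xyz [-13.9   0.  -40.3] w [ 0.  -3.5  0. ]
xyz [-16.3   0.  -39.4] w [ 0.  -3.5  0. ]
xyz [-18.7   0.  -38.3] w [ 0.  -3.5  0. ]
xyz [-21.    0.  -37.1] w [ 0.  -3.5  0. ]
xyz [-23.2   0.  -35.8] w [ 0.  -3.5  0. ]
xyz [-25.3   0.  -34.3] w [ 0.  -3.5  0. ]
xyz [-27.4   0.  -32.7] w [ 0.  -3.5  0. ]
xyz [-29.3   0.  -30.9] w [ 0.  -3.5  0. ]
xyz [-31.2   0.  -29.1] w [ 0.  -3.5  0. ]
```

```bash
python3 -m inch '[{"jaw":85,"x":0,"y":-6,"z":40,"wx":0.2,"wy":-1.5,"wz":-2.4},{"jaw":85,"x":1,"y":-6,"z":40,"wx":0.2,"wy":-1.5,"wz":-2.4},{"jaw":85,"x":2,"y":-5,"z":40,"wx":0.2,"wy":-1.5,"wz":-2.4}]' && python3 -m inch '[{"jaw":85,"x":40,"y":0,"z":-5,"wx":0,"wy":-3.9,"wz":0},{"jaw":85,"x":39,"y":0,"z":-7,"wx":0,"wy":-3.9,"wz":0},{"jaw":85,"x":39,"y":0,"z":-10,"wx":0,"wy":-3.9,"wz":0},{"jaw":85,"x":38,"y":0,"z":-12,"wx":0,"wy":-3.9,"wz":0},{"jaw":85,"x":37,"y":0,"z":-15,"wx":0,"wy":-3.9,"wz":0}]' && python3 -m inch '[{"jaw":85,"x":36,"y":0,"z":-17,"wx":0,"wy":-3.9,"wz":0},{"jaw":85,"x":35,"y":0,"z":-20,"wx":0,"wy":-3.9,"wz":0},{"jaw":85,"x":33,"y":0,"z":-22,"wx":0,"wy":-3.9,"wz":0},{"jaw":85,"x":32,"y":0,"z":-24,"wx":0,"wy":-3.9,"wz":0}]'
python3 - <<'E'
from h import *
s=get_state(); print(s["joints"],s["eef_pos"],rot(s).as_matrix().round(3))
rows([((496,61,331),np.pi/2,10)])
E
```

```text
clock: 1.9
eef_pos: [-116.1, 309.5, 331.5]
eef_rot: [0.696, -0.696, -0.123, 0.127]
wrist_force: [0.3, -1.0, 0.4]
finger_gap: 85.0
clock: 2.4
eef_pos: [79.7, 356.0, 329.5]
eef_rot: [0.665, -0.664, -0.239, 0.244]
wrist_force: [-0.7, 0.8, 0.7]
finger_gap: 85.0
clock: 2.8
eef_pos: [234.8, 395.1, 328.1]
eef_rot: [0.626, -0.625, -0.327, 0.332]
wrist_force: [-0.8, 0.2, -0.4]
finger_gap: 85.2
[1.03141802 0.14389434 0.13387027 1.56708319 0.00487963 1.63309031] [234.80316971 395.14727171 328.08969554] [[ 0.566 -0.007 -0.824]
 [ 0.824 -0.003  0.566]
 [-0.007 -1.     0.004]]
xyz [-12.8  -0.4 -40.4] w [-0.  -3.4 -0. ]
xyz [-15.2  -0.4 -39.6] w [-0.  -3.4 -0. ]
xyz [-17.5  -0.4 -38.6] w [-0.  -3.4 -0. ]
xyz [-19.8  -0.3 -37.5] w [-0.  -3.4 -0. ]
xyz [-22.   -0.3 -36.2] w [-0.  -3.4 -0. ]
xyz [-24.2  -0.3 -34.8] w [-0.  -3.4 -0. ]
xyz [-26.2  -0.3 -33.3] w [-0.  -3.4 -0. ]
xyz [-28.2  -0.3 -31.7] w [-0.  -3.4 -0. ]
xyz [-30.   -0.3 -29.9] w [-0.  -3.4 -0. ]
xyz [-31.8  -0.3 -28.1] w [-0.  -3.4 -0. ]
```

```bash
python3 -m inch '[{"jaw":85,"x":-13,"y":0,"z":-40,"wx":0,"wy":-3.4,"wz":0},{"jaw":85,"x":-15,"y":0,"z":-40,"wx":0,"wy":-3.4,"wz":0},{"jaw":85,"x":-18,"y":0,"z":-39,"wx":0,"wy":-3.4,"wz":0},{"jaw":85,"x":-20,"y":0,"z":-37,"wx":0,"wy":-3.4,"wz":0},{"jaw":85,"x":-22,"y":0,"z":-36,"wx":0,"wy":-3.4,"wz":0}]' && python3 -m inch '[{"jaw":85,"x":-24,"y":0,"z":-35,"wx":0,"wy":-3.4,"wz":0},{"jaw":85,"x":-26,"y":0,"z":-33,"wx":0,"wy":-3.4,"wz":0},{"jaw":85,"x":-28,"y":0,"z":-32,"wx":0,"wy":-3.4,"wz":0},{"jaw":85,"x":-30,"y":0,"z":-30,"wx":0,"wy":-3.4,"wz":0},{"jaw":85,"x":-32,"y":0,"z":-28,"wx":0,"wy":-3.4,"wz":0}]' && python3 -m inch '[{"jaw":85,"x":0,"y":0,"z":0,"wx":0,"wy":0,"wz":0},{"jaw":85,"x":0,"y":0,"z":0,"wx":0,"wy":0,"wz":0}]'
python3 - <<'E'
from h import *
s=get_state(); im=get_image("wrist")
print(s["joints"],s["eef_pos"],rot(s).as_matrix().round(3))
u=proj("wrist",[505.6,61.5,242],s);print(u)
x,y=u.astype(int); x0=min(max(0,x-125),390);y0=min(max(0,y-100),280); print(x0,y0)
cv2.imwrite("pics/w2.png",cv2.resize(im[y0:y0+200,x0:x0+250,::-1],None,fx=3,fy=3)); np.save("w2.npy",im); import pickle; pickle.dump(s,open("w2.pkl","wb"))
E
```

```text
clock: 3.3
eef_pos: [363.0, 225.6, 327.6]
eef_rot: [0.571, -0.569, -0.416, 0.421]
wrist_force: [0.0, 0.8, -0.4]
finger_gap: 84.8
clock: 3.8
eef_pos: [492.5, 57.7, 327.0]
eef_rot: [0.503, -0.501, -0.495, 0.501]
wrist_force: [1.1, 1.2, -0.0]
finger_gap: 84.9
clock: 4.0
eef_pos: [491.8, 58.4, 326.5]
eef_rot: [0.505, -0.502, -0.494, 0.5]
wrist_force: [-0.2, -0.6, -0.1]
finger_gap: 85.1
[ 1.19035369e-01  2.20224568e-01  2.23544723e-01  1.58359923e+00
 -1.35955164e-03  1.32605322e-01] [491.8357533   58.4083823  326.50397631] [[ 0.014 -0.009 -1.   ]
 [ 1.    -0.002  0.014]
 [-0.003 -1.     0.009]]
[330.0573538  263.33776378]
205 163
```

View pics/w2.png

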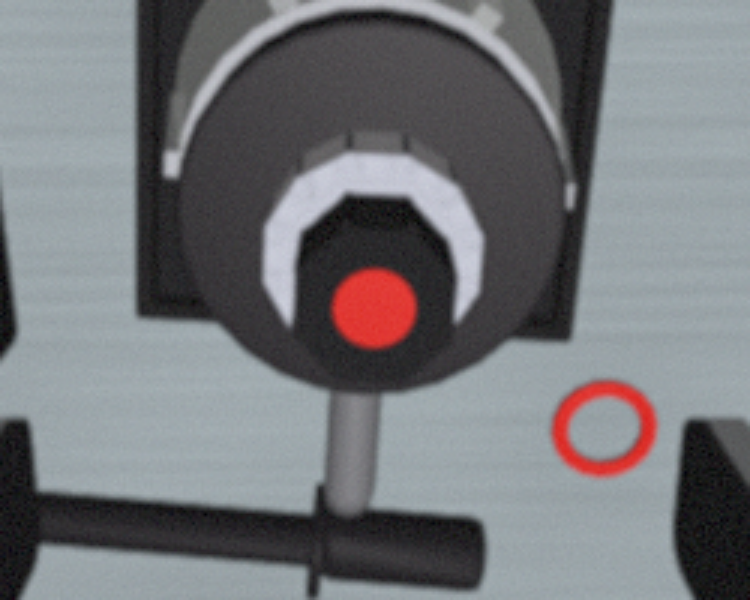

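The crop confirms the black coupling with the red dot on the jar. The dot is at wrist px (330,266), against (330,263) predicted. The silver nut is below it and the fingers are clear. Next I measure the flat orientations.

```bash
python3 - <<'E'
from h import *
import pickle
im=np.load("w2.npy"); s=pickle.load(open("w2.pkl","rb"))
d,_=red(im,(300,240,360,290)); c=plane("wrist",d,242,s); print("dot",d,c)
g=cv2.GaussianBlur(im.max(2),(3,3),0)
print(g[266,295:365], g[225:300,330])
def ori(pts,n,ctr=None):
    P=np.array([plane("wrist",q,zz,s)[:2] for q in pts])
    x,y=P.mean(0); (cx,cy),rr=cv2.minEnclosingCircle(P.astype(np.float32))
    best=[]
    for a in np.arange(0,360/n,1.):
        w=[]
        for k in range(n//2):
            t=np.radians(a+k*360/n); pr=P@[np.cos(t),np.sin(t)]; w.append(np.ptp(pr))
        best.append((np.mean(w),a))
    print("centre",cx,cy,"r",rr,"min width, yaw",min(best))
# nut top (light)
m=((g>150)).astype(np.uint8); m[:,:285]=0;m[:,375:]=0;m[:205]=0;m[275:]=0
n,l,st,_=cv2.connectedComponentsWithStats(m); i=1+np.argmax(st[1:,4]); c=max(cv2.findContours((l==i).astype(np.uint8),0,1)[0],key=cv2.contourArea)
h=cv2.convexHull(c)[:,0]; zz=209; print(st[i]); ori(h,12)
pw=[plane("wrist",q,209,s)[:2].round(1).tolist() for q in cv2.approxPolyDP(h,1.5,True)[:,0]]; print(pw)
for th in(32,38,45):
    m=((g<th)|(im[...,0].astype(int)-im[...,1]>60)).astype(np.uint8); m[:,:298]=0;m[:,362:]=0;m[:222]=0;m[297:]=0
    m=cv2.morphologyEx(m,cv2.MORPH_OPEN,np.ones((5,5)))
    n,l,st,_=cv2.connectedComponentsWithStats(m); i=l[266,330]; print(th,st[i]); 
    h=cv2.convexHull(max(cv2.findContours((l==i).astype(np.uint8),0,1)[0],key=cv2.contourArea))[:,0]
    zz=242; P=[plane("wrist",q,242,s)[:2].round(1).tolist() for q in cv2.approxPolyDP(h,1.5,True)[:,0]]; print(P)
E
```

```text
dot [329.33117932 265.27625202] [506.97432121  61.00540634 242.        ]
[ 62  81 118 163 197 209 195 155 100  58  43  43  43  43  43  42  45  46
  48  67 115 174 214 225 225 224 224 225 225 224 224 225 225 225 225 225
 225 225 225 225 224 225 225 225 225 226 224 203 152  91  54  44  43  42
  42  43  43  43  41  47  76 129 179 196 178 140 101  74  63  63] [208 194 156 101  52  29  27  29  29  30  30  27  26  30  36  40  42  43
  44  43  42  42  43  43  42  47  74 128 184 217 226 226 226 226 226 226
 225 225 224 224 225 225 225 225 225 225 224 224 224 225 225 224 210 168
 107  60  44  44  43  43  44  44  42  43  45  48  52  56  66  84 100 108
 110 110 110]
[ 293  214   73   56 1452]
centre 506.6792297363281 61.0766716003418 r 27.901933670043945 min width, yaw (np.float64(51.81599617446091), np.float64(28.0))
[[488.3, 82.0], [500.7, 88.2], [515.0, 87.7], [522.3, 83.3], [521.7, 38.1], [512.7, 33.9], [498.5, 34.4], [485.5, 43.0], [479.6, 54.9], [480.5, 70.2]]
32 [316 252  28  27 615]
[[498.4, 64.8], [502.6, 69.4], [509.7, 70.1], [516.2, 64.8], [516.1, 57.3], [510.2, 52.1], [503.8, 52.2], [499.6, 54.9], [497.6, 58.9]]
38 [316 252  28  27 615]
[[498.4, 64.8], [502.6, 69.4], [509.7, 70.1], [516.2, 64.8], [516.1, 57.3], [510.2, 52.1], [503.8, 52.2], [499.6, 54.9], [497.6, 58.9]]
45 [316 252  28  27 615]
[[498.4, 64.8], [502.6, 69.4], [509.7, 70.1], [516.2, 64.8], [516.1, 57.3], [510.2, 52.1], [503.8, 52.2], [499.6, 54.9], [497.6, 58.9]]
```

```bash
python3 - <<'E'
from h import *
import pickle
im=np.load("w2.npy"); s=pickle.load(open("w2.pkl","rb")); g=cv2.GaussianBlur(im.max(2),(3,3),0)
m=(((g>36)&(g<50))|(im[...,0].astype(int)-im[...,1]>25)).astype(np.uint8); m[:,:298]=0;m[:,362:]=0;m[:222]=0;m[297:]=0
n,l,st,_=cv2.connectedComponentsWithStats(cv2.morphologyEx(m,cv2.MORPH_OPEN,np.ones((5,5)))); i=l[266,330]; print(st[i])
h=cv2.convexHull(max(cv2.findContours((l==i).astype(np.uint8),0,1)[0],key=cv2.contourArea))[:,0]
P=np.array([plane("wrist",q,242,s)[:2] for q in h]); print(np.array([plane("wrist",q,242,s)[:2] for q in cv2.approxPolyDP(h,1.5,True)[:,0]]).round(1).tolist())
for a in range(-22,23,4): print(a,[round(float(np.ptp(P@[np.cos(t),np.sin(t)])),1) for t in np.radians(a+45*np.arange(4))])
rows([((506.7,61.1,255),np.radians(89),2)])
E
```

```text
[ 304  239   51   52 2085]
[[488.6, 54.4], [489.4, 70.1], [497.8, 77.3], [515.6, 77.5], [525.1, 66.8], [524.1, 53.2], [513.8, 43.9], [496.7, 45.1]]
-22 [38.5, 38.4, 37.2, 37.0]
-18 [38.2, 38.1, 36.7, 37.0]
-14 [37.8, 37.7, 36.1, 36.9]
-10 [37.1, 37.2, 35.3, 36.6]
-6 [36.3, 36.4, 34.3, 36.6]
-2 [36.3, 36.2, 33.7, 36.9]
2 [36.9, 36.7, 34.0, 37.4]
6 [37.6, 37.1, 34.9, 37.9]
10 [38.1, 37.5, 35.7, 38.3]
14 [38.4, 37.6, 36.3, 38.5]
18 [38.5, 37.5, 36.7, 38.6]
22 [38.5, 37.3, 37.0, 38.6]
xyz [ 1.2 35.9 -8. ] w [-0.3  0.2 -0.1]
xyz [ 1.1 35.9 -7.8] w [-0.3  0.2 -0.1]
```

```bash
python3 -m inch '[{"jaw":70,"x":1.2,"y":36,"z":-8,"wx":-0.3,"wy":0.9,"wz":-0.1},{"jaw":70,"x":1.2,"y":36,"z":-8,"wx":-0.3,"wy":0.9,"wz":-0.1},{"jaw":70,"x":0,"y":20,"z":0,"wx":0,"wy":0,"wz":0},{"jaw":70,"x":0,"y":0,"z":0,"wx":0,"wy":0,"wz":0}]'
python3 - <<'E'
from h import *
s=get_state(); print(s["eef_pos"],rot(s).as_matrix().round(3),s["joints"][5])
rows([((506.7,61.1,215),np.radians(87.5),1)])
E
```

```text
clock: 4.45
eef_pos: [504.5, 62.1, 232.2]
eef_rot: [0.511, -0.509, -0.489, 0.491]
wrist_force: [-0.4, 0.7, -0.1]
finger_gap: 70.2
[504.51782421  62.11619678 232.20776084] [[ 0.04  -0.004 -0.999]
 [ 0.999 -0.     0.04 ]
 [-0.    -1.     0.004]] 0.16265596052611542
xyz [-0.9 17.2 -2.3] w [-0.2  0.2 -0. ]
```

```bash
python3 -m inch '[{"jaw":70,"x":-0.9,"y":17,"z":-2.3,"wx":-0.2,"wy":0.2,"wz":0},{"jaw":70,"x":0,"y":0,"z":0,"wx":0,"wy":0,"wz":0},{"jaw":20,"x":0,"y":0,"z":0,"wx":0,"wy":0,"wz":0},{"jaw":20,"x":0,"y":0,"z":0,"wx":0,"wy":0,"wz":0},{"jaw":20,"x":0,"y":0,"z":0,"wx":0,"wy":0,"wz":0}]' 80; python3 -m inch '[{"jaw":20,"x":0,"y":0,"z":0,"wx":0,"wy":0,"wz":0},{"jaw":20,"x":0,"y":0,"z":0,"wx":0,"wy":0,"wz":0}]' 80
```

```text
clock: 4.95
eef_pos: [510.5, 61.1, 220.4]
eef_rot: [-0.51, 0.513, 0.492, -0.485]
wrist_force: [-1.9, 4.1, 5.3]
finger_gap: 34.3
clock: 5.15
eef_pos: [510.6, 61.1, 220.4]
eef_rot: [-0.51, 0.513, 0.492, -0.485]
wrist_force: [-1.7, 4.0, 6.3]
finger_gap: 34.3
```

```bash
python3 -m inch '[{"jaw":20,"x":0,"y":-5,"z":0,"wx":0,"wy":0,"wz":0},{"jaw":20,"x":0,"y":-5,"z":0,"wx":0,"wy":0,"wz":0},{"jaw":20,"x":0,"y":-6,"z":0,"wx":0,"wy":0,"wz":0},{"jaw":20,"x":0,"y":-8,"z":0,"wx":0,"wy":0,"wz":0}]' 100;  python3 -m inch '[{"jaw":20,"x":0,"y":-10,"z":0,"wx":0,"wy":0,"wz":0},{"jaw":20,"x":0,"y":-10,"z":0,"wx":0,"wy":0,"wz":0},{"jaw":20,"x":0,"y":-20,"z":0,"wx":0,"wy":0,"wz":0},{"jaw":20,"x":0,"y":-20,"z":0,"wx":0,"wy":0,"wz":0},{"jaw":20,"x":0,"y":0,"z":0,"wx":0,"wy":0,"wz":0}]' 100
python3 - <<'E'
from h import *
s=get_state(); im=get_image("wrist"); print(s["eef_pos"],rot(s).as_matrix().round(3),s["wrist_force"])
b=get_image("scene")
cv2.imwrite("pics/p3.png",np.hstack([cv2.resize(im[:,:,::-1],(533,400)),cv2.resize(b[130:330,300:433,::-1],(266,400))]))
E
```

```text
clock: 5.55
eef_pos: [509.6, 60.0, 241.4]
eef_rot: [-0.51, 0.512, 0.49, -0.487]
wrist_force: [-0.4, -0.1, 0.2]
finger_gap: 33.9
clock: 6.05
eef_pos: [510.8, 59.5, 306.5]
eef_rot: [-0.508, 0.515, 0.492, -0.484]
wrist_force: [-0.0, 1.1, -1.2]
finger_gap: 33.7
[510.75553498  59.5322824  306.53260735] [[ 0.047  0.014 -0.999]
 [ 0.999  0.001  0.047]
 [ 0.002 -1.    -0.014]] [-1.16322305e-03  1.11418890e+00 -1.19728616e+00]
```

View pics/p3.png

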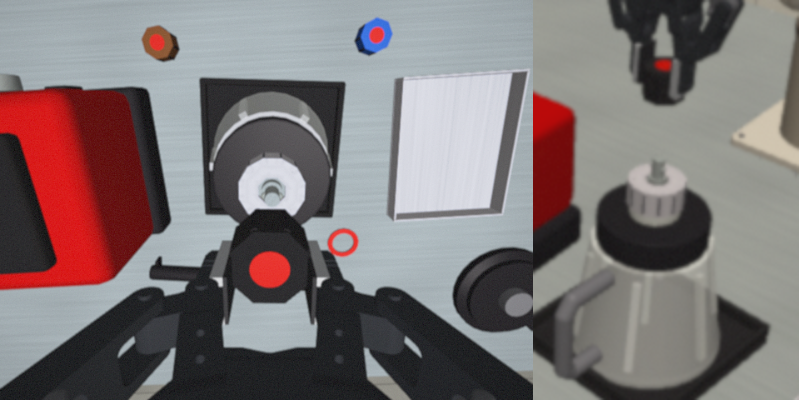

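The coupling is held, at left (268,270), and the nut and shaft are left on the jar at (270,192). The tray is clear to the right.

```bash
python3 -m inch '[{"jaw":20,"x":43,"y":0,"z":1.5,"wx":0,"wy":0,"wz":0},{"jaw":20,"x":43,"y":0,"z":1.5,"wx":0,"wy":0,"wz":0},{"jaw":20,"x":43,"y":0,"z":1.5,"wx":0,"wy":0,"wz":0},{"jaw":20,"x":43,"y":0,"z":1.5,"wx":0,"wy":0,"wz":0},{"jaw":20,"x":43,"y":20,"z":1.5,"wx":0,"wy":0,"wz":0}]';  python3 -m inch '[{"jaw":20,"x":41,"y":45,"z":1.5,"wx":0,"wy":0,"wz":0},{"jaw":20,"x":0,"y":48,"z":0,"wx":0,"wy":0,"wz":0},{"jaw":20,"x":0,"y":48,"z":0,"wx":0,"wy":0,"wz":0},{"jaw":20,"x":0,"y":48,"z":0,"wx":0,"wy":0,"wz":0},{"jaw":20,"x":0,"y":0,"z":0,"wx":0,"wy":0,"wz":0}]'
python3 - <<'E'
from h import *
rows([((515,317,15),np.radians(87.5),2)])
E
```

```text
clock: 6.65
eef_pos: [512.6, 276.8, 283.8]
eef_rot: [-0.51, 0.514, 0.491, -0.485]
wrist_force: [0.4, 0.1, -0.1]
finger_gap: 33.8
clock: 7.15
eef_pos: [506.9, 304.8, 92.6]
eef_rot: [-0.511, 0.512, 0.484, -0.493]
wrist_force: [-1.0, -0.9, -1.6]
finger_gap: 33.5
xyz [ 6.6 38.7 -4.1] w [-0.3 -0.1 -0.3]
xyz [ 6.4 38.8 -4. ] w [-0.3 -0.1 -0.3]
```

```bash
python3 -m inch '[{"jaw":20,"x":6.5,"y":39,"z":-4,"wx":-0.3,"wy":0,"wz":-0.3},{"jaw":20,"x":6.5,"y":28,"z":-4,"wx":-0.3,"wy":0,"wz":-0.3},{"jaw":20,"x":0,"y":3,"z":0,"wx":0,"wy":0,"wz":0},{"jaw":20,"x":0,"y":0,"z":0,"wx":0,"wy":0,"wz":0}]'
```

```text
clock: 7.55
eef_pos: [522.9, 321.4, 32.8]
eef_rot: [-0.51, 0.513, 0.495, -0.481]
wrist_force: [0.2, -0.2, -0.3]
finger_gap: 33.9
```

```bash
python3 -m inch '[{"jaw":20,"x":0,"y":12,"z":3,"wx":0,"wy":0,"wz":0},{"jaw":20,"x":0,"y":4,"z":0,"wx":0,"wy":0,"wz":0},{"jaw":20,"x":0,"y":0,"z":0,"wx":0,"wy":0,"wz":0}]'
```

```text
clock: 7.85
eef_pos: [519.7, 321.6, 15.8]
eef_rot: [-0.51, 0.513, 0.495, -0.481]
wrist_force: [-0.6, 0.6, -1.1]
finger_gap: 33.4
```

Almost at the floor: 3 mm more, then release, rise and look.

```bash
python3 -m inch '[{"jaw":20,"x":0,"y":3,"z":0,"wx":0,"wy":0,"wz":0},{"jaw":20,"x":0,"y":0,"z":0,"wx":0,"wy":0,"wz":0},{"jaw":60,"x":0,"y":0,"z":0,"wx":0,"wy":0,"wz":0},{"jaw":60,"x":0,"y":0,"z":0,"wx":0,"wy":0,"wz":0},{"jaw":60,"x":0,"y":0,"z":0,"wx":0,"wy":0,"wz":0}]'; python3 -m inch '[{"jaw":60,"x":0,"y":-20,"z":0,"wx":0,"wy":0,"wz":0},{"jaw":60,"x":0,"y":-45,"z":0,"wx":0,"wy":0,"wz":0},{"jaw":75,"x":0,"y":-48,"z":0,"wx":0,"wy":0,"wz":0},{"jaw":75,"x":0,"y":-48,"z":0,"wx":0,"wy":0,"wz":0},{"jaw":75,"x":0,"y":-48,"z":0,"wx":0,"wy":0,"wz":0}]'
python3 - <<'E'
from h import *
s=get_state(); print(s["eef_pos"],rot(s).as_matrix().round(3)); rows([((515,190,270),np.radians(87.5),3),((506.7,61.1,270),np.radians(87.5),3)])
im=get_image("wrist"); cv2.imwrite("pics/p4.png",im[:,:,::-1])
E
```

```text
clock: 8.35
eef_pos: [520.2, 321.9, 12.9]
eef_rot: [-0.51, 0.513, 0.495, -0.481]
wrist_force: [0.2, 0.1, 0.0]
finger_gap: 60.0
clock: 8.85
eef_pos: [516.1, 319.5, 223.8]
eef_rot: [-0.51, 0.513, 0.495, -0.481]
wrist_force: [1.3, 0.8, -0.2]
finger_gap: 75.1
[516.07085989 319.47358763 223.77059825] [[ 0.046  0.018 -0.999]
 [ 0.999  0.011  0.047]
 [ 0.012 -1.    -0.017]]
xyz [-42.9 -15.9  -1.9] w [ 0.3 -0.1  0.2]
xyz [-43.  -15.7  -1.8] w [ 0.3 -0.1  0.2]
xyz [-43.1 -15.6  -1.7] w [ 0.3 -0.1  0.2]
xyz [-43.    0.    0.9] w [0. 0. 0.]
xyz [-43.    0.    0.9] w [0. 0. 0.]
xyz [-43.    0.    0.9] w [0. 0. 0.]
```

View pics/p4.png

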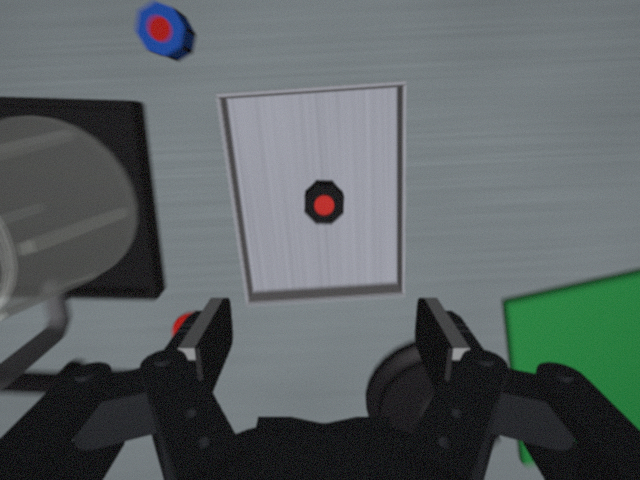

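The coupling stands upright in the middle of the tray at (324,203). Now back to the nut.

```bash
python3 -m inch '[{"jaw":80,"x":-20,"y":-30,"z":-1,"wx":0.3,"wy":0,"wz":0.2},{"jaw":80,"x":-43,"y":-20,"z":-1.5,"wx":0.3,"wy":0,"wz":0.2},{"jaw":80,"x":-48,"y":0,"z":-1.5,"wx":0.3,"wy":0,"wz":0.2},{"jaw":80,"x":-48,"y":0,"z":0.9,"wx":0,"wy":0,"wz":0},{"jaw":80,"x":-48,"y":0,"z":0.9,"wx":0,"wy":0,"wz":0}]'; python3 -m inch '[{"jaw":80,"x":-48,"y":0,"z":0,"wx":0,"wy":0,"wz":0},{"jaw":80,"x":0,"y":0,"z":0,"wx":0,"wy":0,"wz":0},{"jaw":80,"x":0,"y":0,"z":0,"wx":0,"wy":0,"wz":0}]'
python3 - <<'E'
from h import *
s=get_state(); im=get_image("wrist"); print(s["eef_pos"],rot(s).as_matrix().round(3))
np.save("w5.npy",im); u=proj("wrist",[506.7,61.1,209],s); print(u)
g=cv2.GaussianBlur(im.min(2),(3,3),0); x,y=u.astype(int)
m=(g>140).astype(np.uint8); k=np.zeros_like(m); k[y-60:y+60,x-60:x+60]=1; m*=k
n,l,st,_=cv2.connectedComponentsWithStats(m); i=1+np.argmax(st[1:,4]); print(st[i])
h=cv2.convexHull(max(cv2.findContours((l==i).astype(np.uint8),0,1)[0],key=cv2.contourArea))[:,0]
P=np.array([plane("wrist",q,209,s)[:2] for q in h]); c=cv2.minEnclosingCircle(P.astype(np.float32)); print(c)
for a in range(-14,16,2): print(a,round(float(np.mean([np.ptp(P@[np.cos(t),np.sin(t)]) for t in np.radians(a+30*np.arange(6))])),2),end="; ")
print(); rows([((506.7,61.1,230),np.radians(88),1),((506.7,61.1,184),np.radians(88),1)])
E
```

```text
clock: 9.4
eef_pos: [508.0, 110.7, 270.9]
eef_rot: [-0.511, 0.512, 0.489, -0.488]
wrist_force: [1.4, -0.0, -0.0]
finger_gap: 80.1
clock: 9.7
eef_pos: [506.0, 63.3, 270.9]
eef_rot: [-0.512, 0.512, 0.488, -0.487]
wrist_force: [-0.2, 0.1, -0.0]
finger_gap: 80.1
[505.95139317  63.3081487  270.90754639] [[ 0.049  0.002 -0.999]
 [ 0.999  0.001  0.049]
 [ 0.002 -1.    -0.002]]
[321.15819119 255.52674627]
[ 275  211   93   87 5901]
((506.8858642578125, 60.920108795166016), 28.103944778442383)
-14 55.81; -12 55.68; -10 55.48; -8 55.22; -6 54.94; -4 54.69; -2 54.72; 0 55.03; 2 55.33; 4 55.57; 6 55.75; 8 55.87; 10 55.94; 12 55.94; 14 55.91; 
xyz [-3.3 40.8 -0.8] w [ 0.1 -0.7  0.1]
xyz [ 0. 46.  0.] w [0. 0. 0.]
```

```bash
python3 -m inch '[{"jaw":80,"x":-2.3,"y":40,"z":-0.8,"wx":0.1,"wy":0,"wz":0.1},{"jaw":80,"x":0,"y":35,"z":0,"wx":0,"wy":0,"wz":0},{"jaw":80,"x":0,"y":5,"z":0,"wx":0,"wy":0,"wz":0},{"jaw":80,"x":0,"y":0,"z":0,"wx":0,"wy":0,"wz":0}]'
```

```text
clock: 10.15
eef_pos: [505.9, 63.3, 190.0]
eef_rot: [0.511, -0.51, -0.488, 0.49]
wrist_force: [0.9, 0.3, 0.8]
finger_gap: 79.9
```

```bash
python3 -m inch '[{"jaw":80,"x":-2.2,"y":8,"z":-0.9,"wx":0,"wy":0,"wz":0},{"jaw":80,"x":0,"y":0,"z":0,"wx":0,"wy":0,"wz":0}]'
```

```text
clock: 10.35
eef_pos: [508.3, 60.1, 183.5]
eef_rot: [-0.511, 0.512, 0.489, -0.488]
wrist_force: [-0.9, -0.8, -0.6]
finger_gap: 79.7
```

```bash
python3 -m inch '[{"jaw":80,"x":0.6,"y":1.5,"z":1.2,"wx":0,"wy":0,"wz":0},{"jaw":40,"x":0,"y":0,"z":0,"wx":0,"wy":0,"wz":0},{"jaw":40,"x":0,"y":0,"z":0,"wx":0,"wy":0,"wz":0},{"jaw":40,"x":0,"y":0,"z":0,"wx":0,"wy":0,"wz":0}]' 60
python3 - <<'E'
from h import *
s=get_state(); print(s["eef_pos"],rot(s).as_matrix().round(3),s["wrist_torque"],s["wrist_force"],s["joints"])
E
```

```text
clock: 10.75
eef_pos: [506.7, 60.8, 182.2]
eef_rot: [-0.511, 0.512, 0.489, -0.488]
wrist_force: [-0.3, 2.2, 3.4]
finger_gap: 52.8
[506.74228207  60.8070546  182.21186933] [[ 0.046  0.001 -0.999]
 [ 0.999  0.     0.046]
 [ 0.    -1.    -0.001]] [0.24606401 0.17658213 0.00354528] [-0.32085701  2.16307028  3.44705447] [ 1.19359723e-01  2.86571029e-01 -6.36338924e-02  1.21923011e+00
  1.09767893e-04  1.65856614e-01]
```

```bash
cat > t.py <<'E'
from h import *
s=get_state(); m=rot(s).as_matrix(); print("tz",s["wrist_torque"].round(2),"F",s["wrist_force"].round(1),"yaw",np.degrees(np.arctan2(m[1,0],m[0,0])).round(1),"tilt",m[2,1].round(4),s["eef_pos"].round(1))
E
for k in 1 2; do python3 -m inch '[{"jaw":40,"x":0,"y":0,"z":0,"wx":0,"wy":-2.5,"wz":0},{"jaw":40,"x":0,"y":0,"z":0,"wx":0,"wy":0,"wz":0}]' >/dev/null; python3 t.py; done
```

```text
tz [0.36 0.13 0.09] F [0.4 2.4 4.5] yaw 89.8 tilt -1.0 [506.9  60.9 182.2]
tz [ 0.54  0.06 -0.11] F [0.1 3.2 5.4] yaw 92.3 tilt -1.0 [506.9  61.1 182.2]
```

```bash

python3 -m inch '[{"jaw":40,"x":0,"y":0,"z":0,"wx":0,"wy":-3,"wz":0},{"jaw":40,"x":0,"y":0,"z":0,"wx":0,"wy":0,"wz":0}]' >/dev/null; python3 t.py
python3 -m inch '[{"jaw":40,"x":0,"y":0,"z":0,"wx":0,"wy":-3,"wz":0},{"jaw":40,"x":0,"y":0,"z":0,"wx":0,"wy":0,"wz":0}]' >/dev/null; python3 t.py
python3 -m inch '[{"jaw":40,"x":0,"y":0,"z":0,"wx":0,"wy":-3,"wz":0},{"jaw":40,"x":0,"y":0,"z":0,"wx":0,"wy":0,"wz":0}]' >/dev/null; python3 t.py
```

```text
tz [ 0.78  0.19 -0.77] F [-0.8  3.4  5.5] yaw 95.2 tilt -1.0 [506.8  61.4 182.2]
tz [ 0.93  0.01 -1.57] F [0.  4.8 4.5] yaw 98.1 tilt -1.0 [507.1  61.5 182.2]
tz [ 1.18 -0.6  -1.84] F [2.5 6.3 3.3] yaw 101.0 tilt -1.0 [508.2  61.8 182.3]
```

Counter-clockwise hits a hard stop, with Mz rising to −1.8 N m. Now clockwise.

```bash

python3 -m inch '[{"jaw":40,"x":0,"y":0,"z":0,"wx":0,"wy":7,"wz":0},{"jaw":40,"x":0,"y":0,"z":0,"wx":0,"wy":7,"wz":0},{"jaw":40,"x":0,"y":0,"z":0,"wx":0,"wy":0,"wz":0}]' >/dev/null; python3 t.py
python3 -m inch '[{"jaw":40,"x":0,"y":0,"z":0,"wx":0,"wy":5,"wz":0},{"jaw":40,"x":0,"y":0,"z":0,"wx":0,"wy":0,"wz":0}]' >/dev/null; python3 t.py
python3 -m inch '[{"jaw":40,"x":0,"y":0,"z":0,"wx":0,"wy":5,"wz":0},{"jaw":40,"x":0,"y":0,"z":0,"wx":0,"wy":0,"wz":0}]' >/dev/null; python3 t.py
```

```text
tz [ 0.33 -0.2  -0.04] F [0.3 1.1 6.2] yaw 87.3 tilt -1.0 [507.4  60.7 182.3]
tz [ 0.32 -0.18  0.03] F [-0.   1.5  5.3] yaw 82.4 tilt -1.0 [507.2  60.7 182.3]
tz [ 0.3  -0.17  0.01] F [-0.3  0.8  5.9] yaw 77.4 tilt -1.0 [507.2  60.6 182.3]
```

```bash

python3 -m inch '[{"jaw":40,"x":0,"y":0,"z":0,"wx":0,"wy":6,"wz":0},{"jaw":40,"x":0,"y":0,"z":0,"wx":0,"wy":6,"wz":0},{"jaw":40,"x":0,"y":0,"z":0,"wx":0,"wy":0,"wz":0}]' >/dev/null; python3 t.py
python3 -m inch '[{"jaw":40,"x":0,"y":0,"z":0,"wx":0,"wy":6,"wz":0},{"jaw":40,"x":0,"y":0,"z":0,"wx":0,"wy":6,"wz":0},{"jaw":40,"x":0,"y":0,"z":0,"wx":0,"wy":0,"wz":0}]' >/dev/null; python3 t.py
python3 -m inch '[{"jaw":40,"x":0,"y":0,"z":0,"wx":0,"wy":6,"wz":0},{"jaw":40,"x":0,"y":0,"z":0,"wx":0,"wy":6,"wz":0},{"jaw":40,"x":0,"y":0,"z":0,"wx":0,"wy":0,"wz":0}]'; python3 t.py
```

```text
tz [ 0.24 -0.22 -0.02] F [0.5 1.3 4.8] yaw 65.3 tilt -1.0 [507.3  60.5 182.3]
tz [ 0.13 -0.31 -0.02] F [0.8 0.9 5.5] yaw 53.4 tilt -1.0 [507.4  60.4 182.3]
clock: 13.35
eef_pos: [507.5, 60.2, 182.2]
eef_rot: [-0.661, 0.662, 0.251, -0.249]
wrist_force: [1.2, 1.2, 5.9]
finger_gap: 52.9
tz [-0.04 -0.22 -0.06] F [1.2 1.2 5.9] yaw 41.4 tilt -1.0 [507.5  60.2 182.2]
```

```bash

python3 -m inch '[{"jaw":40,"x":0,"y":0,"z":0,"wx":0,"wy":5,"wz":0},{"jaw":40,"x":0,"y":0,"z":0,"wx":0,"wy":4,"wz":0},{"jaw":40,"x":0,"y":0,"z":0,"wx":0,"wy":0,"wz":0}]' >/dev/null; python3 t.py
python3 -m inch '[{"jaw":40,"x":0,"y":0,"z":0,"wx":0,"wy":3,"wz":0},{"jaw":40,"x":0,"y":0,"z":0,"wx":0,"wy":0,"wz":0}]' >/dev/null; python3 t.py
python3 -m inch '[{"jaw":40,"x":0,"y":0,"z":0,"wx":0,"wy":2,"wz":0},{"jaw":40,"x":0,"y":0,"z":0,"wx":0,"wy":0,"wz":0}]' >/dev/null; python3 t.py
```

```text
tz [-0.13 -0.23  0.03] F [0.5 0.4 5.7] yaw 32.4 tilt -1.0 [507.5  60.  182.2]
tz [-0.14 -0.28 -0.  ] F [ 1.4 -0.4  6.4] yaw 29.4 tilt -1.0 [507.5  59.9 182.2]
tz [-0.21 -0.26 -0.03] F [ 1.1 -0.8  6.6] yaw 27.4 tilt -1.0 [507.5  59.8 182.2]
```

```bash

python3 -m inch '[{"jaw":40,"x":0,"y":-3,"z":0,"wx":0,"wy":0,"wz":0},{"jaw":40,"x":0,"y":0,"z":0,"wx":0,"wy":0,"wz":0}]' >/dev/null; python3 t.py
python3 -m inch '[{"jaw":40,"x":0,"y":-4,"z":0,"wx":0,"wy":0,"wz":0},{"jaw":40,"x":0,"y":0,"z":0,"wx":0,"wy":0,"wz":0}]' >/dev/null; python3 t.py
```

```text
tz [-0.12 -0.1   0.08] F [ 1.2 -0.4 -0.8] yaw 27.4 tilt -1.0 [505.8  60.  183.8]
tz [-0.13 -0.08 -0.09] F [ 0.9  0.4 -0.9] yaw 27.4 tilt -1.0 [506.1  60.2 188.1]
```

```bash

python3 -m inch '[{"jaw":40,"x":0,"y":-15,"z":0,"wx":0,"wy":0,"wz":0},{"jaw":40,"x":0,"y":-20,"z":0,"wx":0,"wy":0,"wz":0},{"jaw":40,"x":0,"y":-25,"z":0,"wx":0,"wy":0,"wz":0},{"jaw":40,"x":0,"y":-25,"z":0,"wx":0,"wy":0,"wz":0},{"jaw":40,"x":0,"y":-15,"z":0,"wx":0,"wy":0,"wz":0}]' >/dev/null; python3 -m inch '[{"jaw":40,"x":0,"y":0,"z":0,"wx":0,"wy":0,"wz":0},{"jaw":40,"x":0,"y":0,"z":0,"wx":0,"wy":0,"wz":0}]'; python3 t.py
python3 - <<'E'
from h import *
im=get_image("wrist"); b=get_image("scene"); t=get_image("top")
print(rot(get_state()).as_matrix().round(3)); rows([((506.7,61,287),np.radians(27.4),1)])
cv2.imwrite("pics/p6.png",np.hstack([cv2.resize(im[:,:,::-1],(480,360)),cv2.resize(b[130:370,300:500,::-1],(300,360))]))
cv2.imwrite("pics/p7.png",t[:,:,::-1])
E
```

```text
clock: 15.15
eef_pos: [506.0, 60.6, 287.6]
eef_rot: [-0.687, 0.687, 0.167, -0.168]
wrist_force: [-0.1, -0.3, -2.2]
finger_gap: 52.6
tz [ 0.01  0.   -0.  ] F [-0.1 -0.3 -2.2] yaw 27.4 tilt -1.0 [506.   60.6 287.6]
[[ 0.888 -0.003 -0.459]
 [ 0.459 -0.001  0.888]
 [-0.004 -1.     0.001]]
xyz [ 1.3 -0.3 -0.1] w [-0.  -0.1 -0.2]
```

View pics/p6.png

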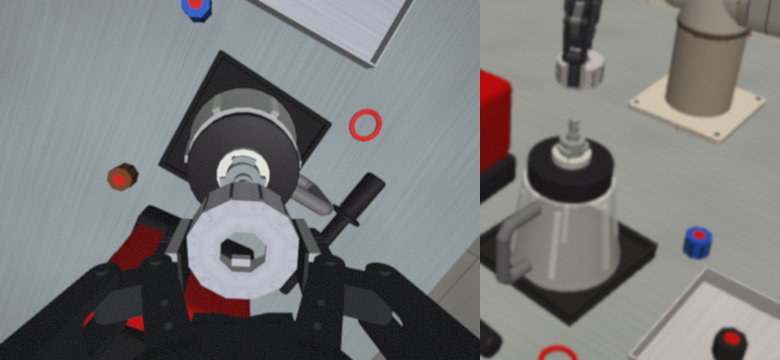

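The nut is held level in the fingers at left (243,245), about 105 mm up, with the bare threaded hub below it. In the right view the coupling stands in the tray at (730,340). The seal, tamper and look-alikes are where they were. Handing in.

```bash
python3 -c "
from workcell import env; print(env.hand_in())"
```

```text
the job is handed in; nothing more can be done
None
```

The job is done and handed in at about 15 s of the 54 s allowed; the hand-in reports no verdict.

- **Coupling:** I pulled the black coupling straight up off its shaft and set it upright in the middle of the tray. A picture after release confirmed this.
- **Thread direction:** The jar has a left-hand thread. Turning the nut counter-clockwise met a hard stop (up to 1.8 N m within 14°). Turning it clockwise was free, with under 0.1 N m over about 60°.
- **Nut:** It lifted off freely and is held level about 105 mm above its seat and within about 1 mm of the jar's axis. The last force reading was about 2 N, close to its weight.
- **Rest of the counter:** In the last pictures the seal, tamper and both look-alikes are undisturbed.

**What went wrong:** Three early moves were refused because rows need every key. My first swing then used the wrong tool axes and went round behind the robot's base until the last joint reached its range limit (3.14). It touched nothing, and I brought it back.

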